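# Put returned capacitors and resistors back in their bins

### The arm

A 7-joint arm with a two-finger parallel gripper is mounted at the origin on the work surface. World frame = base frame: x ahead of the robot, y to its left, z up, the work surface at z = 0. Lengths are in m, angles in rad, forces in N, time in s.
With the tool pointing down it reaches from about 0.4 to 0.85 m from the base axis. Payload 4.5 kg.
Tool frame: the origin (TCP) lies midway between the tips of the shut fingers; the grasp point (between the pads) lies 19 mm behind it; y points along the fingers, x is the direction in which the jaws open and shut, and the axes are right-handed (so a half turn about y gives the same grasp; the last joint's range is limited). The gripper opens to 85 mm and grips with 20 to 120 N. Pads are 22 mm wide; open, the fingers measure 114 mm over their backs; the gripper's body (76 mm by 85 mm) begins 54 mm behind the grasp point. The pads swing forward as they close: fully open they stand 13 mm farther back than shut.
Start: joints at [1.355, 0.689, -0.195, 1.565, 0.157, 0.902, -0.215], TCP at [0.155, -0.606, 0.231] pointing down, gripper open.
Joint ranges: [-3.01, 3.01], [-0.46, 2.08], [-1.47, 1.51], [0.13, 2.56], [-1, 4.14], [0.04, 2.09], [-2.66, 2.66]. Speed limits (rad/s): [2.57, 2.57, 3.14, 3.14, 3.14, 3.14, 3.14].

### API

Orientations are given as a rotation vector (axis times angle).
In Python, from bench import monitor, eyes, manip gives the robot as it stands.
- The arm moves only by the shell command python3 -m jog 'ROWS' [FORCE]. ROWS is JSON, a list of rows, each a list of 3 entries, a list of its own where there are three numbers: the finger opening in m, from 0 to 0.0854, then the shift along the tool's x, y, z in m, then the turn about the tool's y in degrees. A call has 1 to 20 rows; each row is the pose to reach, as a shift and turn from the pose commanded when the call began, along the tool's axes at that moment; what a row does not reach only later rows make up. A row lasts 1/8 s, in which the tool goes at most 62.5 mm and 10.7 degrees, less where a joint would pass 70% of its speed; a pose out of reach is approached as far as the arm can. A call with a gripper value outside its range is refused whole. The fingers move at their own pace and stop on an object; FORCE is the grip in N (left out, the last holds). Time passes only in rows, so rows that repeat a pose let the fingers close. It gives the time, the measured TCP pose, the force and the opening at its end, in the units of the state.
- monitor.observe(): the state, without advancing time (a new reading comes with each control period).
- eyes.grab_frame(name): name is "scene" or "top" or "wrist"; returns a dict with "img" (420x560x3 uint8, red, green, blue), "K" (3x3 intrinsics, pixels), "T" (4x4, takes a point from camera to world coordinates). Camera axes: x right, y down, z forward; pixel columns grow to the right and rows downward; lengths in m; the calibration is good to about 2 mm. A picture is of the moment at which its call begins. There is no depth.
- manip.close_job(): hands the job in, once; it reports no verdict.
The state is a dict: "time_s": time; "joint_pos": joint angles; "joint_vel": joint speeds; "joint_torque": joint torques, N m; "eef_pos": TCP position; "eef_rot": TCP orientation; "wrist_force": force on the tool from outside, world axes, zero at the start; "moment": the same for the moment, N m; "width": opening from 0.0 (shut) to 1.0 (fully open).
Only numpy, scipy, OpenCV 4.12 (cv2) and the standard library are available. Lean on these libraries where they do the work, as an engineer would, in place of code of your own. Each camera call takes 0.05 s, during which the arm holds its last target.

### The job

Five returned components lie mixed on the grey-green mat: put each one away in the blue bin on the mat that already holds its kind; the long and the short white resistor share one bin. Set each down gently, without dropping it, on the free floor in front of the stock: the can capacitor standing upright with its terminals up, the other four lying flat on the bin's floor, none on top of another.

Things in the scene. Friction and masses are not known exactly. Their poses are not given: they have to be found in the camera images.
- can_center (a point): Can capacitor with screw terminals: upright black cylinder, 36 mm across, 48 mm high, pale grey top with two small metal terminals that stand 5 mm above it; about 75 g. Starts upright on the mat (top at z = 2 mm). The point is on its axis, 24 mm above its base; z points up along the axis.
- large_center (a point): Large axial capacitor: black cylinder 26 mm across, 48 mm long, pale grey end faces, lying on its side; about 40 g. It has slight flats and does not roll. Thin 12 mm leads at both ends touch nothing. The point is its centre, 13 mm above the surface it lies on; x runs along its length. Starts on the mat (top at z = 2 mm), any yaw.
- small_center (a point): Small axial capacitor: black cylinder 16 mm across, 30 mm long, pale grey end faces, lying on its side; about 14 g. It has slight flats and does not roll. Thin 12 mm leads at both ends touch nothing. The point is its centre, 8 mm above the surface it lies on; x runs along its length. Starts on the mat (top at z = 2 mm), any yaw.
- res_long_center (a point): Long white ceramic resistor: block 70 mm long, 15 mm wide, 14 mm high, lying flat; about 32 g. Thin 12 mm leads at both ends touch nothing. The point is its centre, 7 mm above the surface it lies on; x runs along its length, z up. Starts on the mat (top at z = 2 mm), any yaw.
- res_short_center (a point): Short white ceramic resistor: block 45 mm long, 15 mm wide, 14 mm high, lying flat; about 21 g. Thin 12 mm leads at both ends touch nothing. The point is its centre, 7 mm above the surface it lies on; x runs along its length, z up. Starts on the mat (top at z = 2 mm), any yaw.
- bin_can_spot (a point): Fixed blue open-fronted bin, 175 (x) x 140 (y) outside, walls and floor 3 mm; rear half 62 high, flanks slope at 45 deg to 32 in the front half and front wall. Stock at its rear: three can capacitors standing, 53 high, fixed. Point: on the floor's top, centre of the free floor (110 x 134 mm) before the stock. x to the rear (stock, away from robot), z up; yaw within 4 deg.
- bin_large_spot (a point): Fixed blue open-fronted bin, 175 (x) x 140 (y) outside, walls and floor 3 mm; rear half 62 high, flanks slope at 45 deg to 32 in the front half and front wall. Stock at its rear: two layers of large axial capacitors, to 52 high, fixed. Point: on the floor's top, centre of the free floor (110 x 134 mm) before the stock. x to the rear (stock, away from robot), z up; yaw within 4 deg.
- bin_small_spot (a point): Fixed blue open-fronted bin, 175 (x) x 140 (y) outside, walls and floor 3 mm; rear half 62 high, flanks slope at 45 deg to 32 in the front half and front wall. Stock at its rear: three layers of small axial capacitors, to 49 high, fixed. Point: on the floor's top, centre of the free floor (110 x 134 mm) before the stock. x to the rear (stock, away from robot), z up; yaw within 4 deg.
- bin_res_spot (a point): Fixed blue open-fronted bin, 175 (x) x 140 (y) outside, walls and floor 3 mm; rear half 62 high, flanks slope at 45 deg to 32 in the front half and front wall. Stock at its rear: white resistors, long and short, lying crosswise to 32 high, fixed. Point: on the floor's top, centre of the free floor (110 x 134 mm) before the stock. x to the rear (stock, away from robot), z up; yaw within 4 deg.
Mind the look-alikes: they are no part of the job. What is shaped like the part that bears res_long_center but black, orange or yellow is not meant.

How it is judged:
At the end, for the whole second after the job is handed in: Each part is in its kind's bin, centre over the free floor (x -58 to +62 mm, y within 68 mm of the bin's point) and within 6 mm of its height when resting on the bin's floor; the can upright within 0.15 rad; all at rest (under 20 mm/s) (x of can_center in the frame of bin_can_spot between -0.058 and 0.062 m and y of can_center in the frame of bin_can_spot between -0.068 and 0.068 m and z of can_center in the frame of bin_can_spot between 0.018 and 0.03 m and linear speed of each of can, large, small, res_long, res_short below 0.02 m/s and x of large_center in the frame of bin_large_spot between -0.058 and 0.062 m and y of large_center in the frame of bin_large_spot between -0.068 and 0.068 m and z of large_center in the frame of bin_large_spot between 0.007 and 0.019 m and x of small_center in the frame of bin_small_spot between -0.058 and 0.062 m and y of small_center in the frame of bin_small_spot between -0.068 and 0.068 m and z of small_center in the frame of bin_small_spot between 0.002 and 0.014 m and x of res_long_center in the frame of bin_res_spot between -0.058 and 0.062 m and y of res_long_center in the frame of bin_res_spot between -0.068 and 0.068 m and z of res_long_center in the frame of bin_res_spot between 0.001 and 0.013 m and x of res_short_center in the frame of bin_res_spot between -0.058 and 0.062 m and y of res_short_center in the frame of bin_res_spot between -0.068 and 0.068 m and z of res_short_center in the frame of bin_res_spot between 0.001 and 0.013 m and angle between can_center's own z axis and vertical below 0.15 rad); the robot touches nothing.
It fails at once if can: dropped (falling freely faster than 0.8 m/s, as from more than about 33 mm) (linear speed of can above 0.8 m/s and height (world z) of can_center below 0.07 m and not (contact force between can and the fingers above 0.05 N)).
It fails at once if large: dropped (falling freely faster than 0.8 m/s, as from more than about 33 mm) (linear speed of large above 0.8 m/s and height (world z) of large_center below 0.07 m and not (contact force between large and the fingers above 0.05 N)).
It fails at once if small: dropped (falling freely faster than 0.8 m/s, as from more than about 33 mm) (linear speed of small above 0.8 m/s and height (world z) of small_center below 0.07 m and not (contact force between small and the fingers above 0.05 N)).
It fails at once if res_long: dropped (falling freely faster than 0.8 m/s, as from more than about 33 mm) (linear speed of res_long above 0.8 m/s and height (world z) of res_long_center below 0.07 m and not (contact force between res_long and the fingers above 0.05 N)).
It fails at once if res_short: dropped (falling freely faster than 0.8 m/s, as from more than about 33 mm) (linear speed of res_short above 0.8 m/s and height (world z) of res_short_center below 0.07 m and not (contact force between res_short and the fingers above 0.05 N)).
It also fails if it takes over 136 s, if anything falls off the work surface, if the arm or the gripper's body presses on something with over 40 N, if the wrist force passes 120 N, or if a joint passes its speed limit or range.

## Working session

There is one attempt and no reset: what is moved stays moved. The work goes in short steps, Python scripts to look and compute and a shell command to move; the robot and the scene stay as the last step left them, time stands still between calls to the robot, and variables do not carry over. Pictures are saved under pics/ and viewed, and the job is handed in when it is done.

```bash
mkdir -p pics; ls; python3 - <<'E'
from bench import monitor, eyes, manip
import cv2,numpy as np
s=monitor.observe(); print(s)
for n in ["scene","top","wrist"]:
    f=eyes.grab_frame(n); cv2.imwrite(f"pics/{n}0.png",f["img"][:,:,::-1]); print(n,f["K"].round(1).tolist(),f["T"].round(4).tolist())
    np.savez(f"pics/{n}0.npz",**f)
E
```

```text
pics
{'time_s': 0.0, 'joint_pos': array([ 1.35480445,  0.68999532, -0.19450914,  1.5663611 ,  0.15727699,
        0.90250524, -0.21508679]), 'joint_vel': array([ 5.50929523e-04, -1.74120207e-03, -1.17813434e-03,  5.73308951e-04,
       -2.46034154e-04,  2.79413709e-05, -3.80525107e-04]), 'joint_torque': array([-2.88826741e-04, -5.39615750e+01, -1.26624160e+00, -1.58549309e+01,
        9.23176965e-03,  9.49225476e-03, -1.87975826e-05]), 'eef_pos': array([ 0.15429046, -0.60497272,  0.23047231]), 'eef_rot': array([-1.31600767,  1.02431388, -1.02171837]), 'wrist_force': array([ 0.60126736,  0.0146957 , -0.35916661]), 'moment': array([ 0.02666827, -0.04568276, -0.03308835]), 'width': 0.9978028863544842}
scene [[537.2, 0.0, 286.7], [0.0, 537.2, 204.5], [0.0, 0.0, 1.0]] [[0.6842, 0.4601, -0.5658, 1.1982], [0.7291, -0.4492, 0.5164, -0.6383], [-0.0166, -0.7659, -0.6428, 0.8919], [0.0, 0.0, 0.0, 1.0]]
top [[433.9, 0.0, 278.5], [0.0, 433.9, 206.8], [0.0, 0.0, 1.0]] [[0.0076, -0.9801, 0.1982, 0.2872], [-0.9999, -0.0045, 0.0163, 0.0472], [-0.0151, -0.1983, -0.98, 0.9547], [0.0, 0.0, 0.0, 1.0]]
wrist [[305.5, 0.0, 277.6], [0.0, 305.5, 202.6], [0.0, 0.0, 1.0]] [[0.2464, -0.9304, -0.2715, 0.2228], [-0.9692, -0.2371, -0.067, -0.5884], [-0.0021, 0.2797, -0.9601, 0.373], [0.0, 0.0, 0.0, 1.0]]
```

View pics/top0.png

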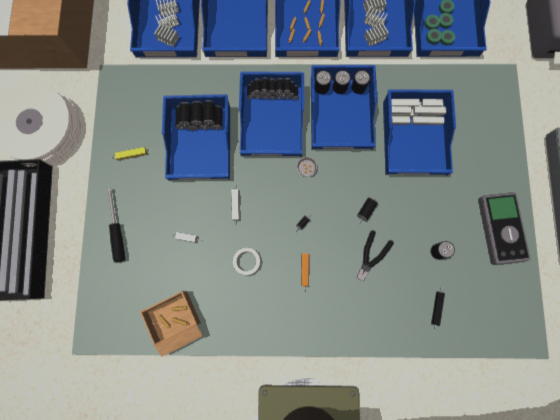

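View pics/scene0.png

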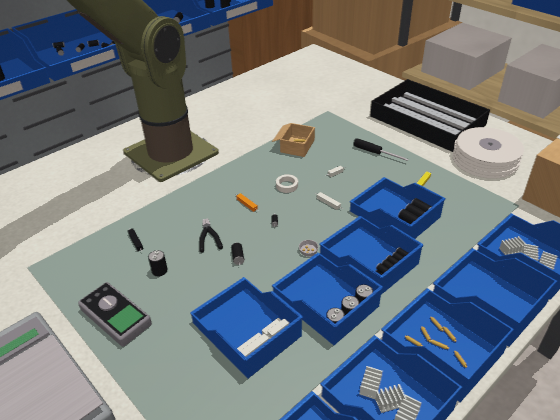

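View pics/wrist0.png

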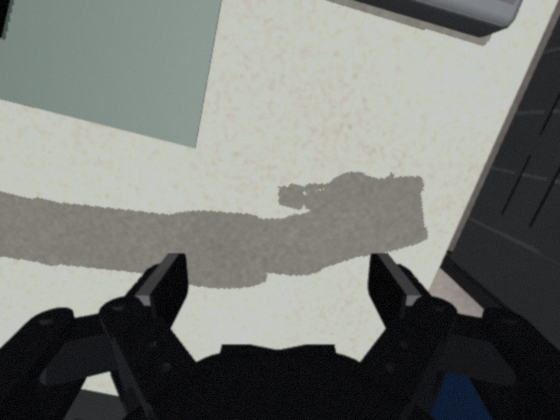

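```bash
cat > h.py <<'E'
import numpy as np,cv2
from scipy.spatial.transform import Rotation as R
def load(n):
    return dict(np.load(f"pics/{n}.npz"))
def ray(f,px,z):
    px=np.atleast_2d(px).astype(float)
    d=np.c_[px,np.ones(len(px))]@np.linalg.inv(f["K"]).T@f["T"][:3,:3].T
    o=f["T"][:3,3]
    return o+d*((z-o[2])/d[:,2:3])
def proj(f,P):
    P=np.atleast_2d(P); c=(P-f["T"][:3,3])@f["T"][:3,:3]
    u=c@f["K"].T; return u[:,:2]/u[:,2:3]
E
python3 - <<'E'
from h import *
f=load("top0"); im=f["img"][:,:,::-1]
c=im[50:290,110:470]; cv2.imwrite("pics/top0z.png",cv2.resize(c,None,fx=2.2,fy=2.2,interpolation=cv2.INTER_CUBIC))
hsv=cv2.cvtColor(im,cv2.COLOR_BGR2HSV); H,S,V=cv2.split(hsv)
blue=((H>105)&(H<125)&(S>150)).astype(np.uint8)
def blobs(m,lo,hi,z,name):
    cs,_=cv2.findContours(m.astype(np.uint8)*255,cv2.RETR_EXTERNAL,cv2.CHAIN_APPROX_NONE)
    for k in cs:
        a=cv2.contourArea(k)
        if lo<a<hi:
            r=cv2.minAreaRect(k); b=ray(f,cv2.boxPoints(r),z); M=b.mean(0)
            e=[b[1]-b[0],b[2]-b[1]]; e.sort(key=np.linalg.norm)
            print(name,a,np.round(r[0],1),"c",M.round(4),"sz",[round(float(np.linalg.norm(x)),4) for x in e],"yaw",round(float(np.degrees(np.arctan2(e[1][1],e[1][0]))),1))
blobs(blue,1500,9999,0.032,"bin")
blobs((V>170)&(S<40),60,900,0.016,"white")
blobs((V<60),60,900,0.012,"black")
E
```

```text
bin 5129.0 [195.4 136.5] c [0.6362 0.2512 0.032 ] sz [0.1531, 0.1955] yaw -177.2
bin 5459.0 [419.5 131.5] c [ 0.649  -0.2516  0.032 ] sz [0.1613, 0.1967] yaw 175.9
bin 4929.0 [271. 114.] c [0.6904 0.0814 0.032 ] sz [0.1482, 0.1982] yaw 179.8
bin 4987.5 [344.  106.5] c [ 0.7087 -0.0843  0.032 ] sz [0.1479, 0.1969] yaw 177.9
bin 4936.5 [417.   27.5] c [ 0.9071 -0.2599  0.032 ] sz [0.1444, 0.3422] yaw -90.2
bin 2988.5 [307.5  27.5] c [ 0.9077 -0.0026  0.032 ] sz [0.1447, 0.151] yaw -90.2
bin 3249.5 [234.   27.5] c [0.9082 0.1716 0.032 ] sz [0.1451, 0.1543] yaw -90.2
bin 2392.5 [163.   27.5] c [0.9086 0.3409 0.032 ] sz [0.1456, 0.1697] yaw -90.2
white 544.5 [245.5 261. ] c [0.3576 0.1331 0.016 ] sz [0.0558, 0.0586] yaw -89.7
white 103.0 [184.9 236.4] c [0.4101 0.2668 0.016 ] sz [0.0139, 0.0435] yaw -100.0
white 148.5 [234.  203.5] c [0.4842 0.1615 0.016 ] sz [0.0134, 0.0656] yaw -178.5
white 112.5 [428.5 119. ] c [ 0.6836 -0.279   0.016 ] sz [0.0098, 0.0661] yaw -89.9
white 64.0 [400.5 119. ] c [ 0.6835 -0.2152  0.016 ] sz [0.0098, 0.0388] yaw -89.9
white 73.0 [401.  108.5] c [ 0.7092 -0
[... 825 characters left out ...]
0.1338  0.012 ] sz [0.0246, 0.0452] yaw -32.6
black 268.0 [555.5 187.9] c [ 0.5264 -0.5502  0.012 ] sz [0.0147, 0.2454] yaw 179.7
black 139.0 [167.3 136.5] c [0.6432 0.3201 0.012 ] sz [0.0115, 0.172] yaw 1.1
black 632.0 [272.   87.5] c [0.7636 0.0804 0.012 ] sz [0.0482, 0.118] yaw -90.0
black 116.5 [322.  84.] c [ 0.7725 -0.037   0.012 ] sz [0.033, 0.0458] yaw -0.5
black 119.5 [338.3  84.7] c [ 0.7706 -0.0751  0.012 ] sz [0.0372, 0.0443] yaw -124.2
black 135.0 [359.   83.7] c [ 0.7732 -0.1235  0.012 ] sz [0.0452, 0.0487] yaw -130.0
black 79.0 [195.5  26.5] c [0.9245 0.268  0.012 ] sz [0.0124, 0.1435] yaw -177.4
black 205.5 [134.5  22.5] c [0.9355 0.4178 0.012 ] sz [0.0223, 0.1228] yaw -175.9
```

View pics/top0z.png

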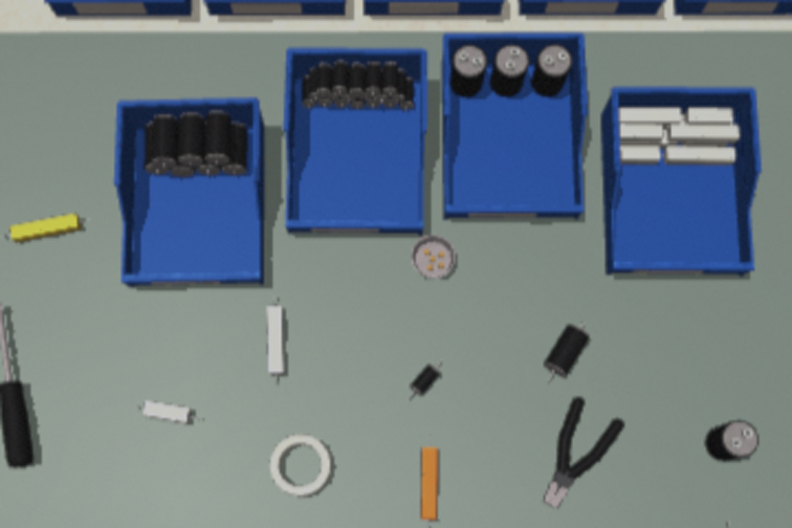

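```bash
python3 - <<'E'
from h import *
from bench import monitor
s=monitor.observe(); print(R.from_rotvec(s["eef_rot"]).as_matrix().round(3).tolist())
f=load("top0");g=load("scene0")
for z,im,b in (("topA",f["img"],(110,80,290,190)),("topB",f["img"],(290,80,470,190))):
    c=im[b[1]:b[3],b[0]:b[2],::-1]; cv2.imwrite(f"pics/{z}.png",cv2.resize(c,None,fx=4.4,fy=4.4,interpolation=cv2.INTER_CUBIC))
c=g["img"][130:350,110:460,::-1]; cv2.imwrite("pics/scz.png",cv2.resize(c,None,fx=2.28,fy=2.28,interpolation=cv2.INTER_CUBIC))
zz=lambda p:(np.array(p)/2.2+[110,50]-0.25)
for n,p in dict(large=[(123,284),(263,284)],small=[(289,232),(426,234)],can=[(444,215),(583,217)],res=[(607,271),(752,272)]).items():
    P=ray(f,zz(p),0.034); d=P[0]-P[1]; yaw=np.arctan2(-d[0],d[1]); m=P.mean(0)
    print(n,P[:,:2].round(4).tolist(),np.linalg.norm(d).round(4),"yaw",np.degrees(yaw).round(1),"spot",(m[:2]+0.058*np.array([np.cos(yaw),np.sin(yaw)])).round(4))
E
```

```text
[[0.247, -0.0, 0.969], [-0.969, 0.001, 0.247], [-0.001, -1.0, -0.0]]
large [[0.535, 0.3117], [0.5355, 0.1712]] 0.1404 yaw 0.2 spot [0.5933 0.2416]
small [[0.5899, 0.1465], [0.5881, 0.0083]] 0.1382 yaw -0.7 spot [0.647  0.0767]
can [[0.6083, -0.01], [0.6065, -0.1499]] 0.14 yaw -0.7 spot [ 0.6654 -0.0807]
res [[0.5501, -0.1717], [0.5496, -0.3152]] 0.1435 yaw -0.2 spot [ 0.6078 -0.2437]
```

View pics/topA.png

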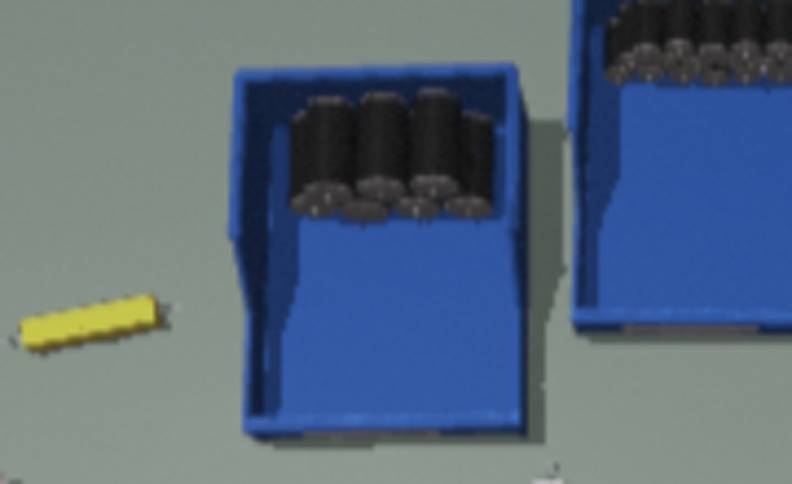

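View pics/topB.png

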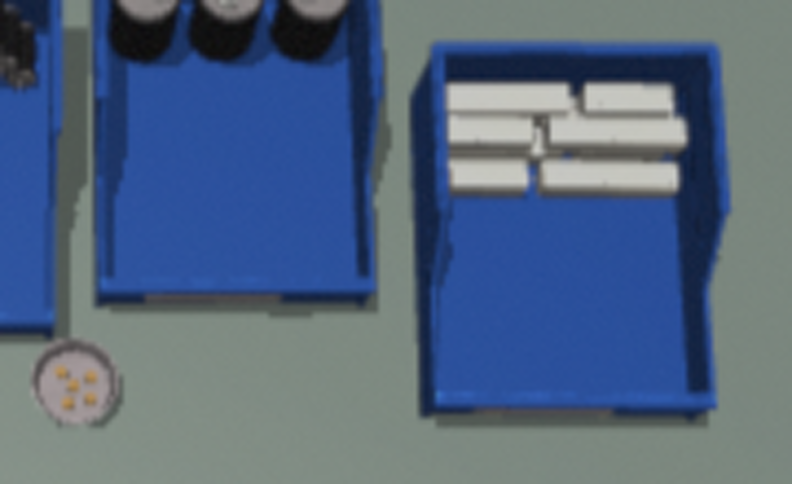

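View pics/scz.png

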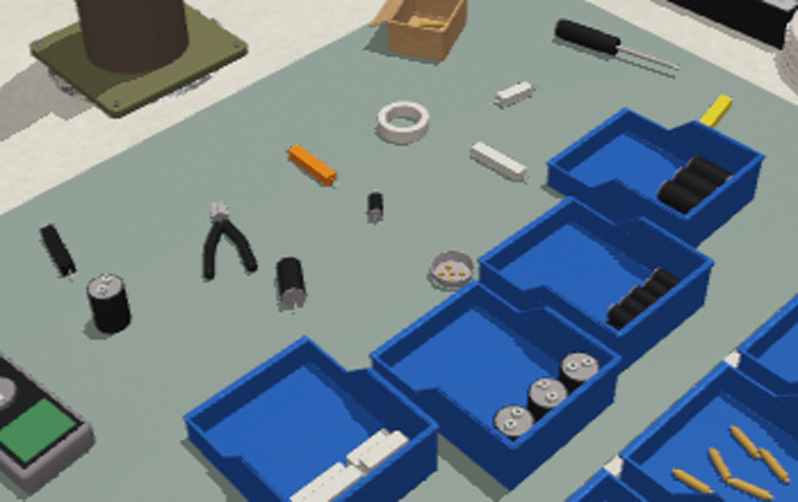

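```bash
python3 - <<'E'
from h import *
f=load("top0");g=load("scene0")
def rect(F,m,box,z,n):
    x0,y0,x1,y1=box; mm=np.zeros(m.shape,np.uint8); mm[y0:y1,x0:x1]=m[y0:y1,x0:x1]
    cs,_=cv2.findContours(mm,cv2.RETR_EXTERNAL,cv2.CHAIN_APPROX_NONE); k=max(cs,key=cv2.contourArea)
    M=cv2.moments(k); c=np.array([M["m10"]/M["m00"],M["m01"]/M["m00"]]); r=cv2.minAreaRect(k)
    b=ray(F,cv2.boxPoints(r),z); e=sorted([b[1]-b[0],b[2]-b[1]],key=np.linalg.norm)
    print(n,c.round(1),"->",ray(F,c,z)[0].round(4),[round(float(np.linalg.norm(x)),4) for x in e],"yaw",round(float(np.degrees(np.arctan2(e[1][1],e[1][0])))%180,1))
def ch(F): 
    hsv=cv2.cvtColor(F["img"],cv2.COLOR_RGB2HSV); return cv2.split(hsv)
H,S,V=ch(f)
rect(f,V<75,(350,190,385,228),0.020,"large top"); rect(f,V<75,(290,212,315,234),0.013,"small top")
rect(f,(V>110)&(S<28),(434,238,460,264),0.050,"can top")
rect(f,(V>150)&(S<40),(170,225,205,250),0.012,"short top"); rect(f,(V>150)&(S<40),(225,180,245,228),0.012,"long top")
H,S,V=ch(g)
o=np.array([110,130]);bx=lambda a,b,c,d:tuple(int(v) for v in (a/2.28+110,b/2.28+130,c/2.28+110,d/2.28+130))
rect(g,V<75,bx(270,250,312,315),0.015,"large sc"); rect(g,V<75,bx(362,185,390,228),0.010,"small sc")
rect(g,(V>110)&(S<28),bx(80,265,135,310),0.050,"can sc")
rect(g,(V>150)&(S<40),bx(490,75,540,112),0.009,"short sc"); rect(g,(V>150)&(S<40),bx(462,135,532,190),0.009,"long sc")
E
```

```text
large top [367.3 208.9] -> [ 0.4724 -0.1317  0.02  ] [0.0256, 0.0505] yaw 147.8
small top [303.  222.1] -> [0.4435 0.0088 0.013 ] [0.0152, 0.0268] yaw 140.6
can top [449. 250.] -> [ 0.3803 -0.2919  0.05  ] [0.0518, 0.052] yaw 175.7
short top [187. 237.] -> [0.4093 0.2631 0.012 ] [0.053, 0.0752] yaw 90.3
long top [232.4 207.1] -> [0.4767 0.1652 0.012 ] [0.0427, 0.0998] yaw 1.3
large sc [236.6 250.1] -> [ 0.4648 -0.1288  0.015 ] [0.0261, 0.0535] yaw 147.1
small sc [274.4 218.2] -> [0.439  0.0125 0.01  ] [0.0125, 0.0299] yaw 137.6
can sc [156.  252.9] -> [ 0.3764 -0.283   0.05  ] [0.052, 0.0565] yaw 146.4
short sc [334.5 170. ] -> [0.4051 0.2671 0.009 ] [0.059, 0.0746] yaw 132.1
long sc [327.  200.5] -> [0.4818 0.1564 0.009 ] [0.0792, 0.0931] yaw 132.3
```

```bash
python3 -m jog '[[0.085,[-0.06,0.01,0.07],7],[0.085,[-0.12,0.02,0.14],14.3],[0.085,[-0.18,0.03,0.21],14.3],[0.085,[-0.24,0.03,0.27],14.3],[0.085,[-0.252,0.03,0.2975],14.3],[0.085,[-0.252,0.03,0.2975],14.3],[0.085,[-0.252,0.03,0.2975],14.3],[0.085,[-0.252,0.03,0.2975],14.3],[0.085,[-0.252,0.03,0.2975],14.3]]' 40
cat >> h.py <<'E'
def look(tag,cams=("wrist",)):
    from bench import monitor,eyes
    for n in cams:
        f=eyes.grab_frame(n); np.savez(f"pics/{n}{tag}.npz",**f); cv2.imwrite(f"pics/{n}{tag}.png",f["img"][:,:,::-1])
    s=monitor.observe(); M=R.from_rotvec(s["eef_rot"]).as_matrix()
    print("t",round(s["time_s"],2),"tcp",s["eef_pos"].round(4),"xyaw",np.degrees(np.arctan2(M[1,0],M[0,0])).round(2),"down",M[:,1].round(3),"w",round(s["width"],3),"F",s["wrist_force"].round(1),"q7",s["joint_pos"][6].round(2))
E
python3 -c "
from h import *; look('1')"
```

```text
time_s: 1.27
eef_pos: [0.3791, -0.2897, 0.2013]
eef_rot: [-1.209, 1.212, -1.212]
wrist_force: [0.2, -0.9, -0.4]
width: 0.999
t 1.32 tcp [ 0.379  -0.2899  0.2013] xyaw -90.21 down [-0.001 -0.001 -1.   ] w 0.996 F [-0.5  0.2  0.4] q7 -1.09
```

View pics/wrist1.png

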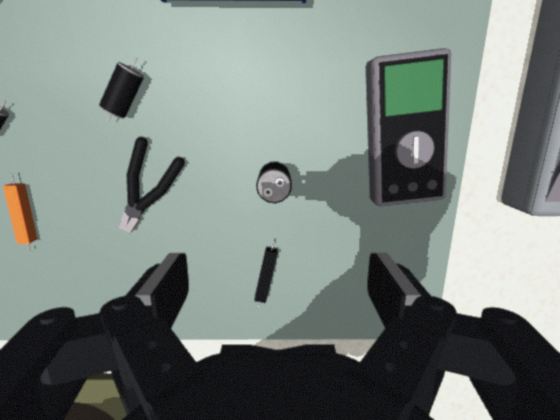

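```bash
python3 - <<'E'
from h import *
f=load("wrist1")
print(f["T"].round(3).tolist())
print("can",ray(f,[(273.5,187.5)],0.05).round(4), "large",ray(f,[(122,91)],0.02).round(4))
V=cv2.cvtColor(f["img"],cv2.COLOR_RGB2HSV)
g=f["img"].astype(int).mean(2); m=np.zeros(g.shape,np.uint8); m[155:210,250:298]=((f["img"].astype(int)[...,1]-f["img"].astype(int)[...,0])[155:210,250:298]<6)
k=max(cv2.findContours(m,0,1)[0],key=cv2.contourArea); print(cv2.contourArea(k),cv2.boundingRect(k))
E
```

```text
[[-0.004, -0.96, -0.281, 0.45], [-1.0, 0.004, 0.0, -0.29], [0.001, 0.281, -0.96, 0.344], [0.0, 0.0, 0.0, 1.0]]
can [[ 0.3796 -0.2864  0.05  ]] large [[ 0.4719 -0.1357  0.02  ]]
1055.5 (257, 162, 35, 41)
```

```bash
python3 -m jog '[[0.085,[-0.003,0.06,0.002],0],[0.085,[-0.003,0.12,0.002],0],[0.085,[-0.003,0.15,0.002],0],[0.085,[-0.003,0.177,0.002],0],[0.085,[-0.003,0.177,0.002],0],[0.085,[-0.003,0.177,0.002],0],[0.0,[-0.003,0.177,0.002],0],[0.0,[-0.003,0.177,0.002],0],[0.0,[-0.003,0.177,0.002],0],[0.0,[-0.003,0.177,0.002],0],[0.0,[-0.003,0.177,0.002],0],[0.0,[-0.003,0.177,0.002],0],[0.0,[-0.003,0.177,0.002],0],[0.0,[-0.003,0.177,0.002],0]]' 40
python3 -c "
from h import *; look('2')"
```

```text
time_s: 3.08
eef_pos: [0.3828, -0.2851, 0.0251]
eef_rot: [-1.209, 1.208, -1.21]
wrist_force: [-1.1, -0.1, 6.1]
width: 0.406
t 3.12 tcp [ 0.3828 -0.2851  0.0251] xyaw -89.99 down [ 0.001 -0.001 -1.   ] w 0.41 F [0.  0.7 6.6] q7 -1.13
```

View pics/wrist2.png

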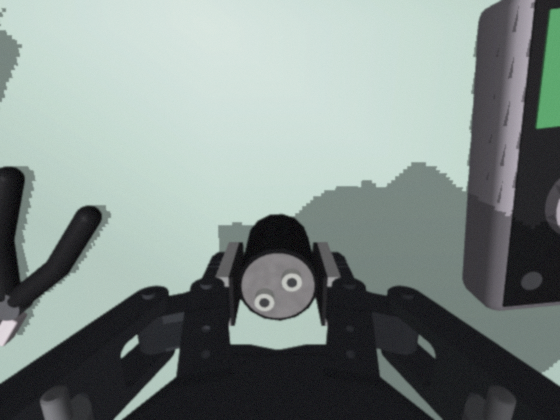

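```bash
python3 -m jog '[[0.0,[0,-0.02,0],0],[0.0,[0,-0.06,0],0],[0.0,[0,-0.10,0],0],[0.0,[-0.02,-0.12,0.03],0],[0.0,[-0.05,-0.12,0.07],0],[0.0,[-0.08,-0.12,0.11],0],[0.0,[-0.11,-0.12,0.15],0],[0.0,[-0.14,-0.12,0.19],0],[0.0,[-0.17,-0.12,0.23],0],[0.0,[-0.195,-0.12,0.26],0],[0.0,[-0.204,-0.12,0.277],0],[0.0,[-0.204,-0.12,0.277],0],[0.0,[-0.204,-0.12,0.277],0],[0.0,[-0.204,-0.12,0.277],0]]'
python3 -c "
from h import *; look('3',('wrist','top'))"
```

```text
time_s: 4.88
eef_pos: [0.6582, -0.0823, 0.1443]
eef_rot: [-1.21, 1.211, -1.21]
wrist_force: [-0.5, -0.7, -0.7]
width: 0.405
t 4.97 tcp [ 0.6587 -0.0818  0.1444] xyaw -90.06 down [-0.001 -0.    -1.   ] w 0.403 F [-0.7  0.4 -0.4] q7 -1.5
```

View pics/wrist3.png

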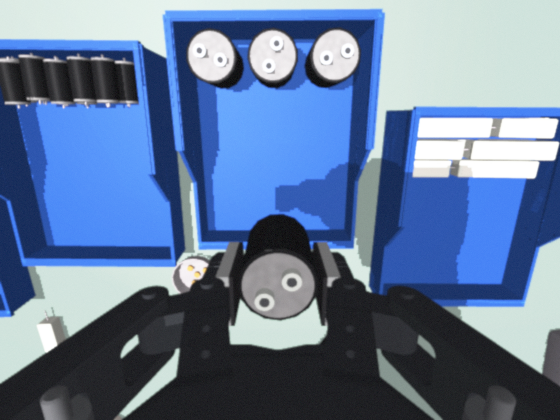

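```bash
python3 - <<'E'
from h import *
f=load("wrist3")
print("can front",ray(f,[(201,248),(355,247)],0.034).round(4).tolist(),"res",ray(f,[(382,305),(524,305)],0.034).round(4).tolist(),"small",ray(f,[(24,265),(174,265)],0.034).round(4).tolist())
E
```

```text
can front [[0.6128, -0.0138, 0.034], [0.6133, -0.1524, 0.034]] res [[0.5529, -0.1824, 0.034], [0.5525, -0.3182, 0.034]] small [[0.5963, 0.1496, 0.034], [0.5959, 0.0122, 0.034]]
```

```bash
python3 -m jog '[[0.0,[0,0.04,0.006],0],[0.0,[0,0.08,0.006],0],[0.0,[0,0.10,0.006],0],[0.0,[0,0.108,0.006],0],[0.0,[0,0.112,0.006],0],[0.0,[0,0.114,0.006],0],[0.0,[0,0.116,0.006],0],[0.0,[0,0.116,0.006],0],[0.0,[0,0.116,0.006],0],[0.0,[0,0.116,0.006],0]]'
```

```text
time_s: 6.22
eef_pos: [0.6656, -0.0808, 0.0285]
eef_rot: [-1.209, 1.209, -1.209]
wrist_force: [-0.7, -0.1, -1.3]
width: 0.402
```

```bash
python3 -m jog '[[0.0,[0,0.001,0],0],[0.0,[0,0.001,0],0],[0.038,[0,0.001,0],0],[0.042,[0,0.001,0],0],[0.05,[0,0.001,0],0],[0.06,[0,0.001,0],0],[0.06,[0,0.001,0],0],[0.06,[0,-0.03,0],0],[0.06,[0,-0.07,0],0],[0.06,[0,-0.11,0],0],[0.06,[0,-0.13,0],0],[0.06,[0,-0.13,0],0]]'
python3 -c "
from h import *; look('4')"
```

```text
time_s: 7.72
eef_pos: [0.6667, -0.081, 0.1601]
eef_rot: [-1.207, 1.206, -1.211]
wrist_force: [0.4, 1.1, -0.1]
width: 0.703
t 7.78 tcp [ 0.6655 -0.0808  0.1585] xyaw -89.99 down [ 0.001 -0.    -1.   ] w 0.709 F [-0.7 -0.3 -0.6] q7 -1.5
```

View pics/wrist4.png

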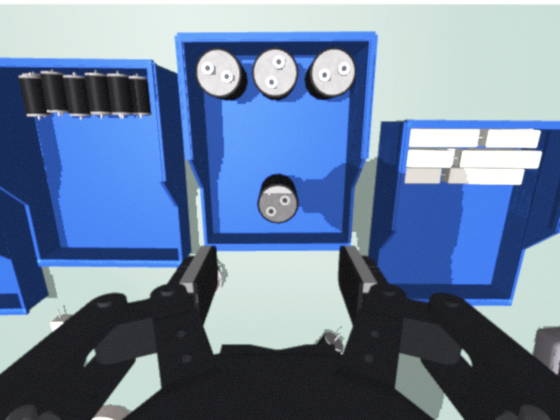

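```bash
python3 -m jog '[[0.06,[0.01,0,-0.05],10],[0.06,[0.03,0,-0.10],20],[0.06,[0.052,0,-0.15],30],[0.06,[0.052,0.01,-0.1935],32.5],[0.06,[0.052,0.03,-0.1935],32.5],[0.06,[0.052,0.03,-0.1935],32.5],[0.06,[0.052,0.03,-0.1935],32.5],[0.06,[0.052,0.03,-0.1935],32.5]]'
python3 -c "
from h import *; look('5')"
```

```text
time_s: 8.78
eef_pos: [0.4728, -0.1328, 0.1285]
eef_rot: [-0.885, 1.612, -1.613]
wrist_force: [-1.0, 0.3, 1.0]
width: 0.703
t 8.82 tcp [ 0.4726 -0.1329  0.1286] xyaw -122.47 down [ 0.001 -0.    -1.   ] w 0.703 F [ 0.2 -1.1  0.5] q7 -1.76
```

View pics/wrist5.png

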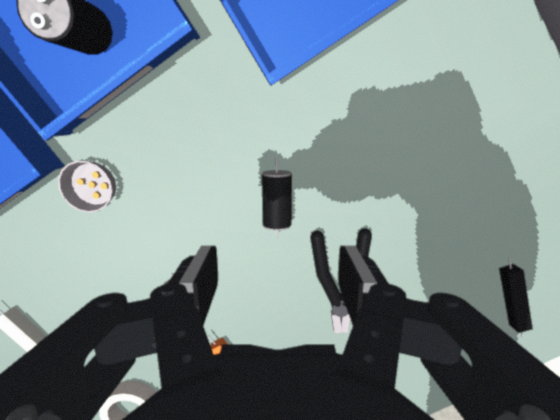

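```bash
python3 - <<'E'
from h import *
f=load("wrist5")
for z in (0.02,0.025): print(ray(f,[(277,200),(263,200),(291,200),(277,172),(277,228)],z).round(4).tolist())
print("pliers",ray(f,[(318,233),(365,230)],.012))
E
```

```text
[[0.473, -0.1331, 0.02], [0.4794, -0.123, 0.02], [0.4666, -0.1432, 0.02], [0.4934, -0.1461, 0.02], [0.4515, -0.1194, 0.02]]
[[0.4742, -0.1339, 0.025], [0.4805, -0.124, 0.025], [0.4679, -0.1438, 0.025], [0.4942, -0.1466, 0.025], [0.4531, -0.1204, 0.025]]
pliers [[ 0.42483622 -0.14656301  0.012     ]
 [ 0.4044498  -0.18396524  0.012     ]]
```

```bash
python3 -m jog '[[0.06,[0,0.05,0],0],[0.06,[0,0.09,0],0],[0.06,[0,0.11,0],0],[0.06,[0,0.12,0],0],[0.06,[0,0.12,0],0],[0.06,[0,0.12,0],0],[0.0,[0,0.12,0],0],[0.0,[0,0.12,0],0],[0.0,[0,0.12,0],0],[0.0,[0,0.12,0],0],[0.0,[0,0.12,0],0],[0.0,[0,0.12,0],0],[0.0,[0,0.12,0],0]]' 40
python3 -c "
from h import *; look('6')"
```

```text
time_s: 10.45
eef_pos: [0.4724, -0.1329, 0.009]
eef_rot: [-0.884, 1.612, -1.614]
wrist_force: [-1.7, -0.1, 5.9]
width: 0.292
t 10.5 tcp [ 0.4724 -0.133   0.009 ] xyaw -122.49 down [ 0.001 -0.    -1.   ] w 0.293 F [-0.8  0.9  6. ] q7 -1.74
```

View pics/wrist6.png

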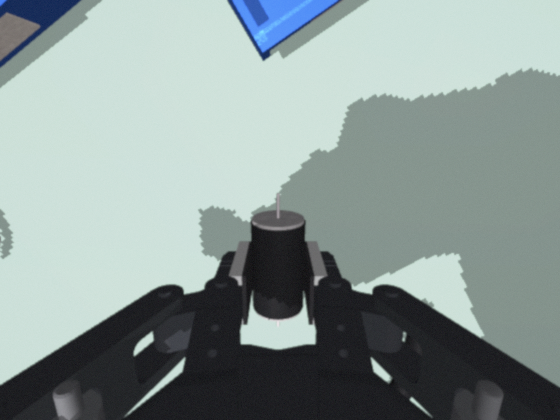

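```bash
python3 -m jog '[[0.0,[0,-0.02,0],0],[0.0,[0,-0.06,0],0],[0.0,[0,-0.10,0],0],[0.0,[-0.03,-0.12,-0.008],0],[0.0,[-0.07,-0.12,-0.0185],-4],[0.0,[-0.11,-0.12,-0.029],-8],[0.0,[-0.15,-0.12,-0.04],-12],[0.0,[-0.19,-0.12,-0.05],-16],[0.0,[-0.23,-0.12,-0.061],-20],[0.0,[-0.27,-0.12,-0.0715],-24],[0.0,[-0.31,-0.12,-0.082],-28],[0.0,[-0.35,-0.12,-0.093],-32.5],[0.0,[-0.38,-0.12,-0.1006],-32.5],[0.0,[-0.38,-0.12,-0.1006],-32.5],[0.0,[-0.38,-0.12,-0.1006],-32.5],[0.0,[-0.38,-0.12,-0.1006],-32.5]]'
python3 -c "
from h import *; look('7')"
```

```text
time_s: 12.5
eef_pos: [0.591, 0.2398, 0.1283]
eef_rot: [-1.21, 1.21, -1.211]
wrist_force: [0.6, -0.1, -0.4]
width: 0.292
t 12.55 tcp [0.5911 0.24   0.1283] xyaw -90.09 down [-0.    -0.001 -1.   ] w 0.294 F [ 0.2 -0.  -0.1] q7 -1.92
```

View pics/wrist7.png

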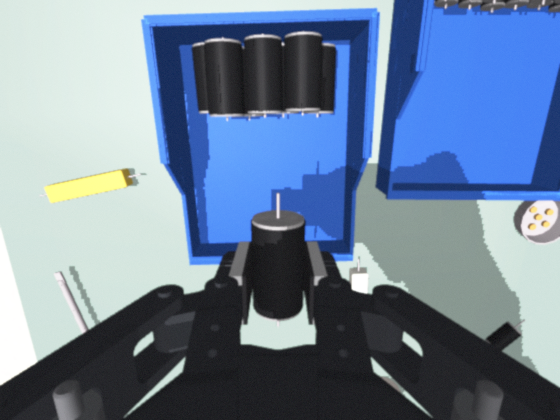

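```bash
python3 - <<'E'
from h import *
f=load("wrist7")
print(ray(f,[(190,264),(353,260)],0.034).round(4).tolist())
E
```

```text
[[0.5381, 0.3143, 0.034], [0.5414, 0.1748, 0.034]]
```

```bash
python3 -m jog '[[0.0,[-0.003,0.04,0.004],0],[0.0,[-0.003,0.08,0.004],0],[0.0,[-0.003,0.10,0.004],0],[0.0,[-0.003,0.108,0.004],0],[0.0,[-0.003,0.112,0.004],0],[0.0,[-0.003,0.114,0.004],0],[0.0,[-0.003,0.116,0.004],0],[0.0,[-0.003,0.117,0.004],0],[0.0,[-0.003,0.117,0.004],0],[0.0,[-0.003,0.117,0.004],0]]'
python3 -m jog '[[0.028,[0,0,0],0],[0.032,[0,0,0],0],[0.04,[0,0,0],0],[0.05,[0,0,0],0],[0.05,[0,0,0],0],[0.05,[0,-0.03,0],0],[0.05,[0,-0.07,0],0],[0.05,[0,-0.11,0],0],[0.05,[0,-0.13,0],0],[0.05,[0,-0.13,0],0]]'
python3 -c "
from h import *; look('8')"
```

```text
time_s: 13.8
eef_pos: [0.5956, 0.2449, 0.0121]
eef_rot: [-1.208, 1.208, -1.209]
wrist_force: [-0.3, -0.8, 6.7]
width: 0.297
time_s: 15.05
eef_pos: [0.5964, 0.2451, 0.1429]
eef_rot: [-1.206, 1.207, -1.21]
wrist_force: [-0.1, -0.1, 0.6]
width: 0.585
t 15.1 tcp [0.5953 0.2448 0.1415] xyaw -89.98 down [ 0.001  0.    -1.   ] w 0.584 F [-0.1  0.8 -0.8] q7 -1.92
```

View pics/wrist8.png

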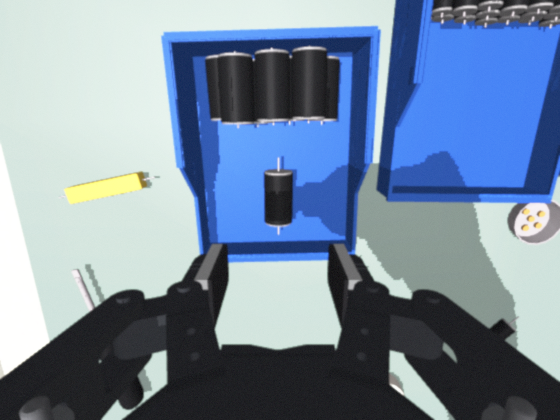

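```bash
python3 -m jog '[[0.04,[0.03,0,-0.04],0],[0.04,[0.06,0,-0.08],0],[0.04,[0.083,0,-0.111],0],[0.04,[0.083,0.01,-0.111],0],[0.04,[0.083,0.01,-0.111],0],[0.04,[0.083,0.01,-0.111],0]]'
python3 -c "
from h import *; look('9')"
```

```text
time_s: 15.85
eef_pos: [0.4851, 0.1625, 0.1308]
eef_rot: [-1.209, 1.208, -1.208]
wrist_force: [0.4, 0.9, 0.8]
width: 0.468
t 15.9 tcp [0.4851 0.1625 0.131 ] xyaw -89.94 down [ 0.001  0.    -1.   ] w 0.47 F [ 0.3  0.5 -0.4] q7 -1.86
```

View pics/wrist9.png

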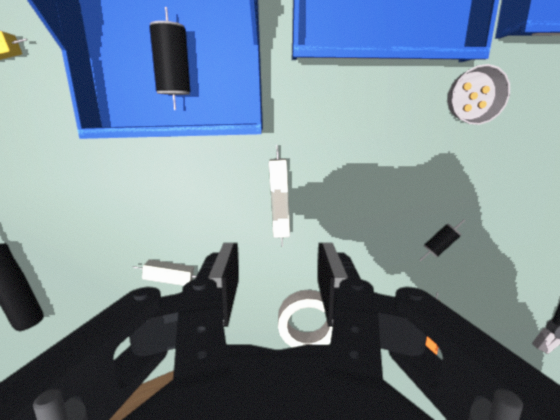

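```bash
python3 - <<'E'
from h import *
f=load("wrist9")
P=ray(f,[(278,160),(281.5,237),(442,239),(146,268),(190,279),(168,273),(306,320)],0.016).round(4); print(P.tolist(),P[:2].mean(0)); print("small",ray(f,[(442,239),(427,250),(457,229)],0.013).round(4).tolist())
E
```

```text
[[0.5183, 0.1618, 0.016], [0.4484, 0.1586, 0.016], [0.4465, 0.0128, 0.016], [0.4172, 0.2852, 0.016], [0.4057, 0.2449, 0.016], [0.412, 0.2651, 0.016], [0.3602, 0.1341, 0.016]] [0.48335 0.1602  0.016  ]
small [[0.4453, 0.0111, 0.013], [0.4342, 0.0233, 0.013], [0.4551, -0.0011, 0.013]]
```

```bash
python3 -m jog '[[0.04,[0.002,0.05,-0.002],-2.5],[0.04,[0.002,0.09,-0.002],-2.5],[0.04,[0.002,0.115,-0.002],-2.5],[0.04,[0.002,0.125,-0.002],-2.5],[0.04,[0.002,0.125,-0.002],-2.5],[0.04,[0.002,0.125,-0.002],-2.5],[0.0,[0.002,0.125,-0.002],-2.5],[0.0,[0.002,0.125,-0.002],-2.5],[0.0,[0.002,0.125,-0.002],-2.5],[0.0,[0.002,0.125,-0.002],-2.5],[0.0,[0.002,0.125,-0.002],-2.5],[0.0,[0.002,0.125,-0.002],-2.5]]' 40
python3 -c "
from h import *; look('10')"
```

```text
time_s: 17.4
eef_pos: [0.4828, 0.1599, 0.0073]
eef_rot: [-1.228, 1.176, -1.177]
wrist_force: [-0.5, -0.6, 5.6]
width: 0.162
t 17.45 tcp [0.4828 0.1599 0.0072] xyaw -87.49 down [ 0.002  0.001 -1.   ] w 0.162 F [-0.4 -0.4  6.4] q7 -1.82
```

View pics/wrist10.png

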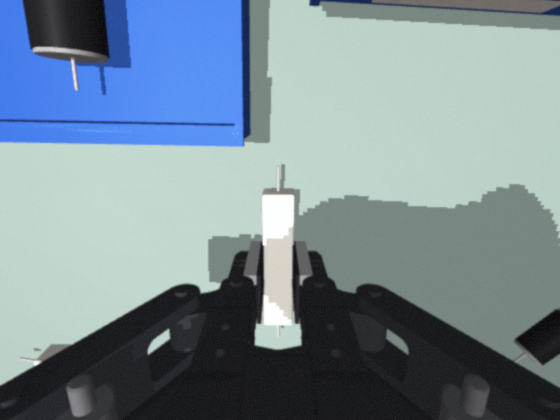

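```bash
python3 -m jog '[[0.0,[0,-0.02,0],0],[0.0,[0,-0.06,0],0],[0.0,[0,-0.10,0],0],[0.0,[0.03,-0.12,0.008],2.5],[0.0,[0.07,-0.12,0.02],2.5],[0.0,[0.11,-0.12,0.031],2.5],[0.0,[0.15,-0.12,0.042],2.5],[0.0,[0.19,-0.12,0.053],2.5],[0.0,[0.23,-0.12,0.064],2.5],[0.0,[0.27,-0.12,0.075],2.5],[0.0,[0.31,-0.12,0.086],2.5],[0.0,[0.35,-0.12,0.098],2.5],[0.0,[0.382,-0.12,0.1065],2.5],[0.0,[0.382,-0.12,0.1065],2.5],[0.0,[0.382,-0.12,0.1065],2.5],[0.0,[0.382,-0.12,0.1065],2.5]]'
python3 -c "
from h import *; look('11')"
```

```text
time_s: 19.45
eef_pos: [0.6053, -0.2153, 0.1263]
eef_rot: [-1.21, 1.208, -1.206]
wrist_force: [1.0, -0.4, 0.4]
width: 0.158
t 19.5 tcp [ 0.6053 -0.2155  0.1264] xyaw -89.87 down [-0.     0.001 -1.   ] w 0.162 F [0.3 0.2 0.6] q7 -1.32
```

View pics/wrist11.png

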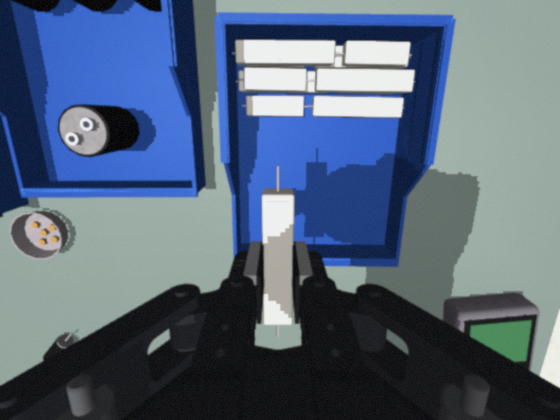

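```bash
python3 - <<'E'
from h import *
f=load("wrist11")
print(ray(f,[(399,265),(235,258)],0.034).round(4).tolist(),ray(f,[(228,170),(404,204)],0.034).round(4).tolist(),"stock",ray(f,[(306,115),(403,117)],0.012).round(4).tolist())
E
```

```text
[[0.5524, -0.319, 0.034], [0.5587, -0.1797, 0.034]] [[0.6338, -0.1771, 0.034], [0.6065, -0.3169, 0.034]] stock [[0.6748, -0.2385, 0.012], [0.6734, -0.317, 0.012]]
```

```bash
python3 -m jog '[[0.0,[0.004,0.04,0],0],[0.0,[0.004,0.08,0],0],[0.0,[0.004,0.10,0],0],[0.0,[0.004,0.108,0],0],[0.0,[0.004,0.112,0],0],[0.0,[0.004,0.114,0],0],[0.0,[0.004,0.116,0],0],[0.0,[0.004,0.1165,0],0],[0.0,[0.004,0.1165,0],0],[0.0,[0.004,0.1165,0],0]]'
python3 -m jog '[[0.017,[0,0,0],0],[0.02,[0,0,0],0],[0.025,[0,0,0],0],[0.025,[0,0,0],0],[0.025,[0,0,0],0],[0.025,[0,-0.03,0],0],[0.025,[0,-0.07,0],0],[0.025,[0,-0.11,0],0],[0.025,[0,-0.13,0],0],[0.025,[0,-0.13,0],0]]'
python3 -c "
from h import *; look('12')"
```

```text
time_s: 20.75
eef_pos: [0.6057, -0.2215, 0.0103]
eef_rot: [-1.209, 1.208, -1.21]
wrist_force: [-1.1, 1.0, 4.1]
width: 0.158
time_s: 22.0
eef_pos: [0.6065, -0.2217, 0.1415]
eef_rot: [-1.207, 1.206, -1.212]
wrist_force: [-0.2, 0.1, 0.5]
width: 0.292
t 22.05 tcp [ 0.6055 -0.2213  0.14  ] xyaw -89.99 down [ 0.001 -0.    -1.   ] w 0.294 F [-0.  -0.1 -0.4] q7 -1.31
```

View pics/wrist12.png

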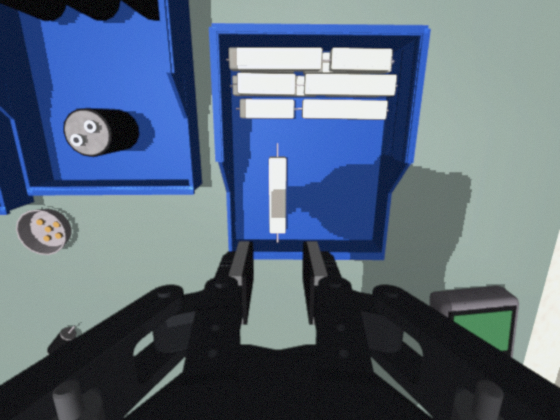

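```bash
python3 -m jog '[[0.035,[-0.04,0,-0.03],10],[0.035,[-0.08,0,-0.06],20],[0.035,[-0.12,0,-0.09],30],[0.035,[-0.16,0,-0.12],40],[0.035,[-0.20,0,-0.15],40],[0.035,[-0.232,0.01,-0.161],40],[0.035,[-0.232,0.02,-0.161],40],[0.035,[-0.232,0.02,-0.161],40],[0.035,[-0.232,0.02,-0.161],40],[0.035,[-0.232,0.02,-0.161],40]]'
python3 -c "
from h import *; look('13')"
```

```text
time_s: 23.3
eef_pos: [0.4448, 0.0097, 0.1199]
eef_rot: [-0.792, 1.702, -1.704]
wrist_force: [-1.0, -0.5, 0.8]
width: 0.416
t 23.35 tcp [0.4447 0.0099 0.12  ] xyaw -130.07 down [ 0.001 -0.    -1.   ] w 0.411 F [ 0.8 -0.1 -0.2] q7 -2.06
```

View pics/wrist13.png

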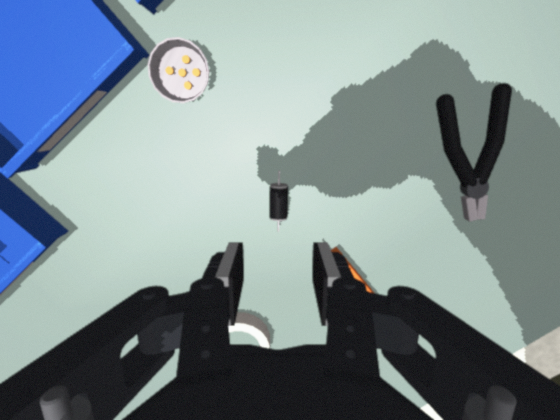

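```bash
python3 - <<'E'
from h import *
f=load("wrist13")
print(ray(f,[(278.5,201),(270,201),(288,201),(278.5,184),(278.5,219)],.012).round(4).tolist())
E
```

```text
[[0.4437, 0.0088, 0.012], [0.4484, 0.0143, 0.012], [0.4385, 0.0026, 0.012], [0.455, -0.0007, 0.012], [0.4313, 0.0193, 0.012]]
```

```bash
python3 -m jog '[[0.035,[0.0015,0.05,0],0],[0.035,[0.0015,0.09,0],0],[0.035,[0.0015,0.105,0],0],[0.035,[0.0015,0.114,0],0],[0.035,[0.0015,0.114,0],0],[0.035,[0.0015,0.114,0],0],[0.0,[0.0015,0.114,0],0],[0.0,[0.0015,0.114,0],0],[0.0,[0.0015,0.114,0],0],[0.0,[0.0015,0.114,0],0],[0.0,[0.0015,0.114,0],0],[0.0,[0.0015,0.114,0],0]]' 30
python3 -c "
from h import *; look('14')"
```

```text
time_s: 24.85
eef_pos: [0.4502, 0.0096, 0.0116]
eef_rot: [-0.805, 1.711, -1.702]
wrist_force: [-0.7, -0.2, 6.9]
width: 0.165
t 24.9 tcp [0.4502 0.0096 0.0116] xyaw -130.05 down [-0.012 -0.    -1.   ] w 0.169 F [-0.7 -0.5  7.1] q7 -1.39
```

View pics/wrist14.png

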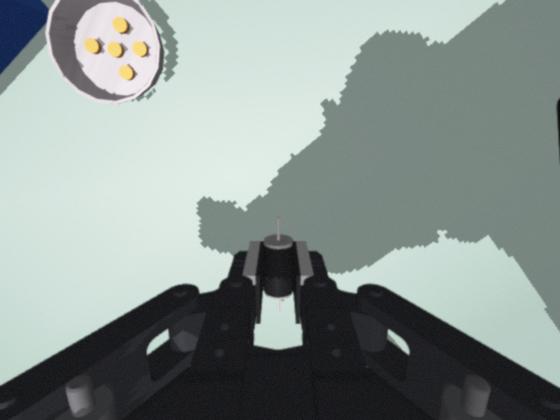

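```bash
python3 -c "
from bench import monitor; print(monitor.observe()['joint_pos'].round(3))"
```

```text
[-0.15   0.919  0.044  2.211 -1.     0.043 -1.393]
```

```bash
python3 -m jog '[[0.0,[0,-0.005,0],0],[0.0,[-0.004,-0.005,0.005],0],[0.0,[-0.008,-0.005,0.010],0],[0.0,[-0.012,-0.005,0.015],0],[0.0,[-0.017,-0.005,0.02],0],[0.0,[-0.021,-0.005,0.025],0],[0.0,[-0.026,-0.005,0.03],0],[0.0,[-0.032,-0.005,0.038],0],[0.0,[-0.036,-0.005,0.044],0],[0.0,[-0.036,-0.005,0.044],0],[0.0,[-0.036,-0.005,0.044],0],[0.0,[-0.036,-0.005,0.044],0]]' 
python3 -c "
from h import *; look('15')
from bench import monitor; print(monitor.observe()['joint_pos'].round(3))"
```

```text
time_s: 26.4
eef_pos: [0.5065, 0.009, 0.0153]
eef_rot: [-0.807, 1.711, -1.701]
wrist_force: [0.2, 0.5, -0.7]
width: 0.165
t 26.45 tcp [0.5066 0.009  0.0153] xyaw -130.0 down [-0.013 -0.    -1.   ] w 0.17 F [-0.1  0.4 -0.6] q7 -1.46
[-0.272  0.95   0.278  2.053 -0.934  0.283 -1.459]
```

View pics/wrist15.png

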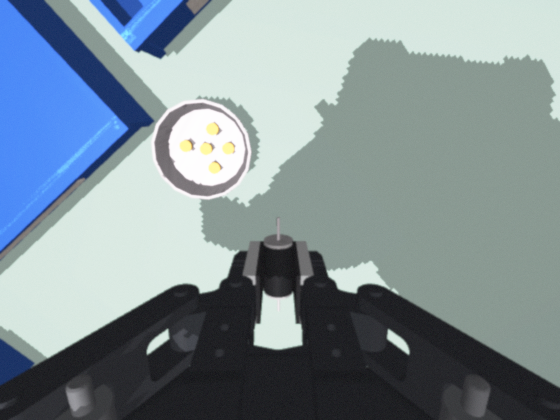

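```bash
python3 -m jog '[[0.0,[0,0.002,0],0],[0.0,[0,0.0037,0],0],[0.0,[0,0.0037,0],0],[0.018,[0,0.0037,0],0],[0.022,[0,0.0037,0],0],[0.028,[0,0.0037,0],0],[0.028,[0,0.006,0.002],0],[0.028,[0,0.009,0.005],0],[0.028,[0,0.009,0.005],0],[0.028,[0,0.009,0.005],0],[0.0,[0,0.009,0.005],0],[0.0,[0,0.009,0.005],0],[0.0,[0,0.009,0.005],0],[0.0,[0,0.009,0.005],0],[0.0,[0,0.009,0.005],0]]' 
python3 -c "
from h import *; look('16')
from bench import monitor; print(monitor.observe()['joint_pos'].round(3))"
```

```text
time_s: 28.32
eef_pos: [0.5107, 0.0058, 0.0064]
eef_rot: [-0.806, 1.71, -1.701]
wrist_force: [-0.6, -1.1, 3.0]
width: 0.172
t 28.38 tcp [0.5106 0.0058 0.0064] xyaw -129.98 down [-0.013 -0.    -1.   ] w 0.171 F [-0.8  0.   2.5] q7 -1.45
[-0.257  0.967  0.264  2.041 -0.935  0.272 -1.453]
```

View pics/wrist16.png

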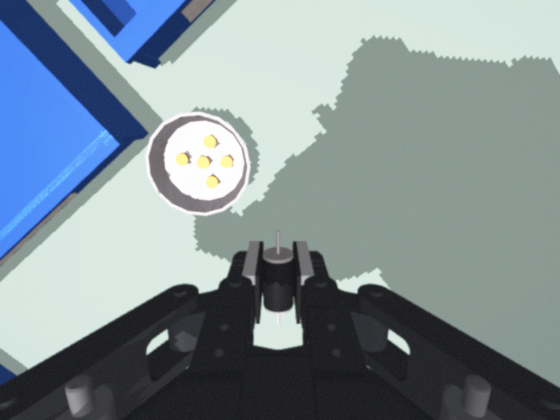

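```bash
python3 -m jog '[[0.0,[0,-0.02,0],0],[0.0,[0,-0.06,0],0],[0.0,[0,-0.10,0],0],[0.0,[-0.02,-0.12,0.0085],-5],[0.0,[-0.05,-0.12,0.021],-12],[0.0,[-0.08,-0.12,0.034],-19],[0.0,[-0.11,-0.12,0.0465],-26],[0.0,[-0.13,-0.12,0.055],-33],[0.0,[-0.15,-0.12,0.0635],-40],[0.0,[-0.15,-0.12,0.0635],-40],[0.0,[-0.15,-0.12,0.0635],-40],[0.0,[-0.15,-0.12,0.0635],-40]]'
python3 -c "
from h import *; look('17')"
```

```text
time_s: 29.88
eef_pos: [0.6563, 0.0792, 0.1243]
eef_rot: [-1.219, 1.22, -1.204]
wrist_force: [-1.1, -0.5, -0.2]
width: 0.173
t 29.93 tcp [0.6565 0.0793 0.1244] xyaw -90.08 down [-0.014 -0.001 -1.   ] w 0.174 F [ 0.2 -0.1 -0.5] q7 -1.34
```

View pics/wrist17.png

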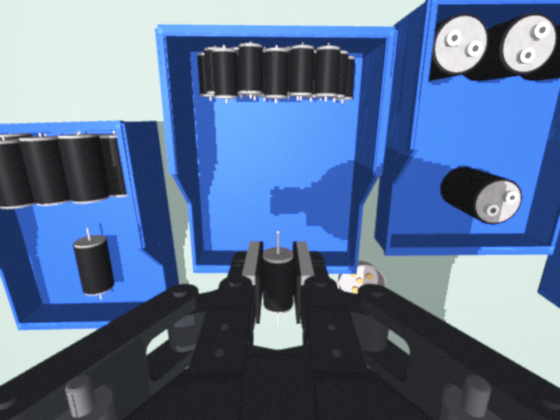

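```bash
python3 -m jog '[[0.0,[0,0.04,0],0],[0.0,[0,0.08,0],0],[0.0,[0,0.10,0],0],[0.0,[0,0.108,0],0],[0.0,[0,0.112,0],0],[0.0,[0,0.114,0],0],[0.0,[0,0.1155,0],0],[0.0,[0,0.1155,0],0],[0.0,[0,0.1155,0],0]]'
python3 -c "
from h import *; look('18')"
```

```text
time_s: 31.05
eef_pos: [0.6563, 0.0799, 0.0094]
eef_rot: [-1.218, 1.217, -1.204]
wrist_force: [0.6, 0.6, 1.6]
width: 0.172
t 31.1 tcp [0.6563 0.0799 0.0094] xyaw -89.98 down [-0.012 -0.    -1.   ] w 0.173 F [-0.1  0.3  3.3] q7 -1.28
```

```bash
python3 -m jog '[[0.018,[0,0,0],0],[0.022,[0,0,0],0],[0.03,[0,0,0],0],[0.03,[0,0,0],0],[0.03,[0,-0.03,0],0],[0.03,[0,-0.07,0],0],[0.03,[0,-0.11,0],0],[0.03,[0,-0.13,0],0],[0.03,[0,-0.13,0],0]]'
python3 -c "
from h import *; look('19')
from bench import monitor; print(monitor.observe()['joint_pos'].round(3))"
```

```text
time_s: 32.22
eef_pos: [0.6582, 0.08, 0.1399]
eef_rot: [-1.217, 1.217, -1.204]
wrist_force: [0.9, -0.5, -0.2]
width: 0.351
t 32.27 tcp [0.6571 0.0801 0.1383] xyaw -89.98 down [-0.013 -0.    -1.   ] w 0.348 F [-0.1  0.3 -0.4] q7 -1.34
[-0.421  0.903  0.463  1.53  -0.492  0.84  -1.343]
```

View pics/wrist19.png

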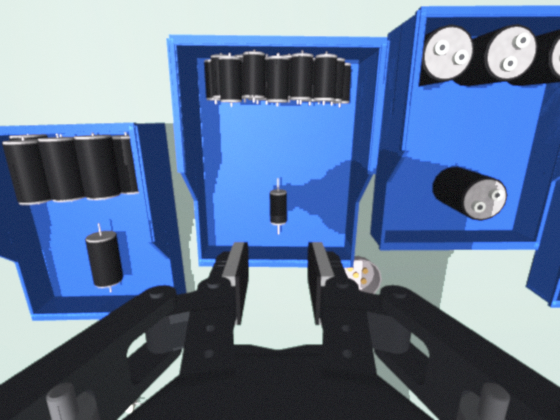

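```bash
python3 -m jog '[[0.04,[-0.03,0,-0.04],-10],[0.04,[-0.06,0,-0.08],-20],[0.04,[-0.09,0,-0.12],-30],[0.04,[-0.12,0,-0.16],-40],[0.04,[-0.15,0,-0.20],-50],[0.04,[-0.18,0,-0.24],-60],[0.04,[-0.186,0.01,-0.246],-70],[0.04,[-0.186,0.01,-0.246],-75],[0.04,[-0.186,0.01,-0.246],-75],[0.04,[-0.186,0.01,-0.246],-75],[0.04,[-0.186,0.01,-0.246],-75]]'
python3 -c "
from h import *; look('20')
from bench import monitor; print(monitor.observe()['joint_pos'].round(3))"
```

```text
time_s: 33.65
eef_pos: [0.4113, 0.2656, 0.1317]
eef_rot: [-1.563, 0.216, -0.196]
wrist_force: [0.1, 0.3, 0.4]
width: 0.464
t 33.7 tcp [0.4113 0.2657 0.1318] xyaw -15.04 down [-0.013 -0.001 -1.   ] w 0.471 F [ 0.2  0.6 -0.1] q7 -0.74
[-0.727  0.691  0.103  2.059 -0.184  0.411 -0.74 ]
```

View pics/wrist20.png

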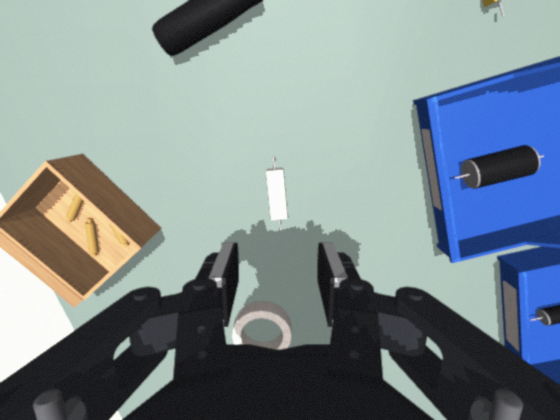

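```bash
python3 - <<'E'
from h import *
f=load("wrist20")
P=ray(f,[(275.5,169),(278.5,220)],.016); d=P[0]-P[1]; print(P.round(4).tolist(),P.mean(0).round(4),np.linalg.norm(d),np.degrees(np.arctan2(d[1],d[0])))
E
```

```text
[[0.4143, 0.2902, 0.016], [0.4048, 0.2451, 0.016]] [0.4095 0.2677 0.016 ] 0.0461513666258922 78.11070153660982
```

```bash
python3 -m jog '[[0.04,[-0.002,0.05,0.0015],-3],[0.04,[-0.002,0.09,0.0015],-3],[0.04,[-0.002,0.115,0.0015],-3],[0.04,[-0.002,0.125,0.0015],-3],[0.04,[-0.002,0.125,0.0015],-3],[0.04,[-0.002,0.125,0.0015],-3],[0.0,[-0.002,0.125,0.0015],-3],[0.0,[-0.002,0.125,0.0015],-3],[0.0,[-0.002,0.125,0.0015],-3],[0.0,[-0.002,0.125,0.0015],-3],[0.0,[-0.002,0.125,0.0015],-3],[0.0,[-0.002,0.125,0.0015],-3]]' 40
python3 -c "
from h import *; look('21')
from bench import monitor; print(monitor.observe()['joint_pos'].round(3))"
```

```text
time_s: 35.2
eef_pos: [0.4086, 0.2681, 0.008]
eef_rot: [-1.565, 0.173, -0.155]
wrist_force: [0.0, 0.3, 5.4]
width: 0.16
t 35.25 tcp [0.4086 0.2681 0.008 ] xyaw -11.98 down [-0.011  0.001 -1.   ] w 0.158 F [-0.7 -0.5  5.6] q7 -0.69
[-0.681  0.93   0.019  2.102 -0.19   0.121 -0.69 ]
```

View pics/wrist21.png

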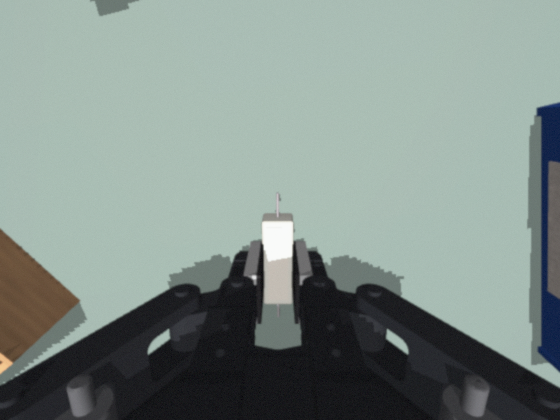

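```bash
python3 -m jog '[[0.0,[0,-0.02,0],0],[0.0,[0,-0.06,0],0],[0.0,[0,-0.10,0],0],[0.0,[0.012,-0.12,-0.019],3],[0.0,[0.035,-0.13,-0.056],9],[0.0,[0.059,-0.13,-0.095],15],[0.0,[0.082,-0.13,-0.132],21],[0.0,[0.106,-0.13,-0.170],27],[0.0,[0.130,-0.13,-0.208],33],[0.0,[0.153,-0.13,-0.246],39],[0.0,[0.177,-0.13,-0.284],45],[0.0,[0.200,-0.13,-0.321],51],[0.0,[0.224,-0.13,-0.359],57],[0.0,[0.247,-0.13,-0.397],63],[0.0,[0.270,-0.13,-0.434],69],[0.0,[0.292,-0.13,-0.469],75],[0.0,[0.306,-0.13,-0.491],78],[0.0,[0.306,-0.13,-0.491],78],[0.0,[0.306,-0.13,-0.491],78],[0.0,[0.306,-0.13,-0.491],78]]'
python3 -c "
from h import *; look('22')
from bench import monitor; print(monitor.observe()['joint_pos'].round(3))"
```

```text
time_s: 37.75
eef_pos: [0.6071, -0.274, 0.1346]
eef_rot: [-1.219, 1.218, -1.2]
wrist_force: [-0.7, -0.3, -0.3]
width: 0.163
t 37.8 tcp [ 0.6072 -0.2743  0.1347] xyaw -89.88 down [-0.013  0.001 -1.   ] w 0.158 F [ 0.1 -0.2  1. ] q7 -0.87
[ 0.162  0.897  0.382  1.517 -0.404  0.819 -0.873]
```

View pics/wrist22.png

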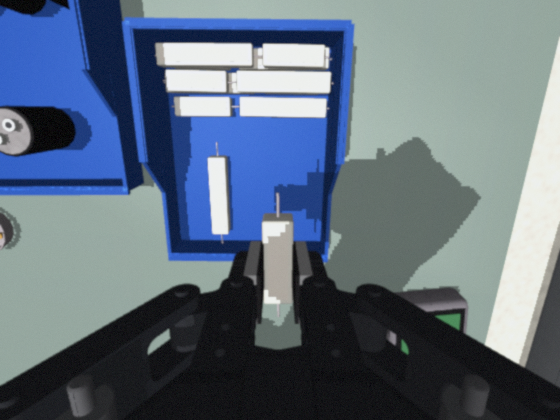

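```bash
python3 -m jog '[[0.0,[0,0.04,0],0],[0.0,[0,0.08,0],0],[0.0,[0,0.105,0],0],[0.0,[0,0.115,0],0],[0.0,[0,0.119,0],0],[0.0,[0,0.122,0],0],[0.0,[0,0.124,0],0],[0.0,[0,0.124,0],0],[0.0,[0,0.124,0],0]]'
python3 -c "
from h import *; look('23')"
```

```text
time_s: 38.92
eef_pos: [0.6061, -0.2763, 0.0113]
eef_rot: [-1.218, 1.217, -1.204]
wrist_force: [1.3, 0.1, 1.1]
width: 0.164
t 38.98 tcp [ 0.6061 -0.2763  0.0112] xyaw -89.98 down [-0.011 -0.001 -1.   ] w 0.163 F [1.1 0.3 1. ] q7 -0.82
```

```bash
python3 -m jog '[[0.0,[0,0.0005,0],0],[0.017,[0,0.0005,0],0],[0.02,[0,0.0005,0],0],[0.025,[0,0.0005,0],0],[0.025,[0,0.0005,0],0],[0.025,[0,-0.03,0],0],[0.025,[0,-0.07,0],0],[0.025,[0,-0.11,0],0],[0.025,[0,-0.15,0],0],[0.025,[0,-0.17,-0.05],0],[0.025,[0,-0.18,-0.11],0],[0.025,[0,-0.18,-0.16],0],[0.025,[0,-0.18,-0.18],0],[0.025,[0,-0.18,-0.18],0],[0.025,[0,-0.18,-0.18],0]]'
python3 -c "
from h import *; look('24',('wrist','top','scene'))
a=cv2.imread('pics/top24.png')[60:200,140:480]; b=cv2.imread('pics/scene24.png')[150:400,150:460]
cv2.imwrite('pics/fa.png',cv2.resize(a,None,fx=2.3,fy=2.3,interpolation=2)); cv2.imwrite('pics/fb.png',cv2.resize(b,None,fx=2.3,fy=2.3,interpolation=2))"
```

```text
time_s: 40.85
eef_pos: [0.4296, -0.2761, 0.193]
eef_rot: [-1.219, 1.216, -1.203]
wrist_force: [0.5, 0.1, -0.1]
width: 0.297
t 41.0 tcp [ 0.4292 -0.2759  0.1927] xyaw -89.89 down [-0.012 -0.001 -1.   ] w 0.288 F [-0.3 -0.5 -0.1] q7 -0.7
```

View pics/fa.png

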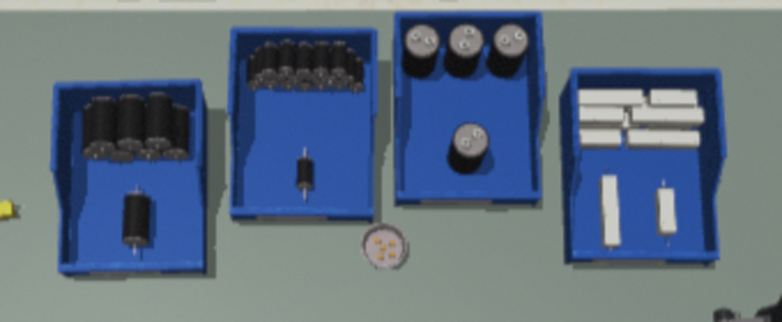

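View pics/fb.png

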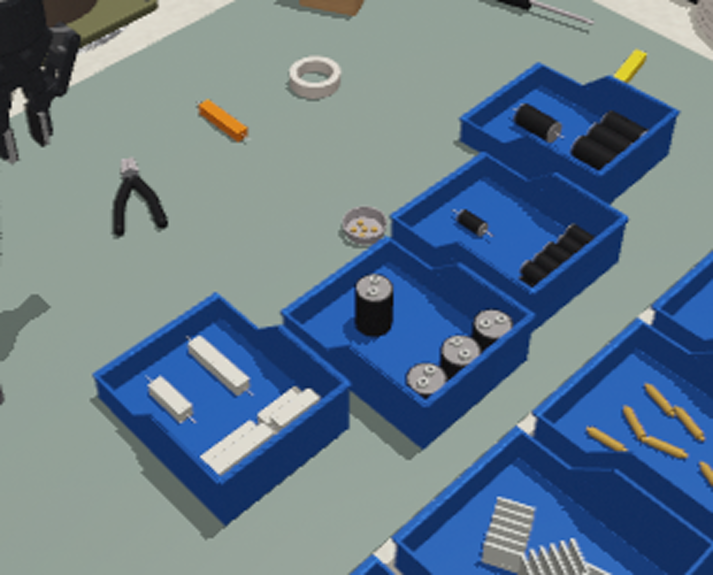

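View pics/wrist24.png

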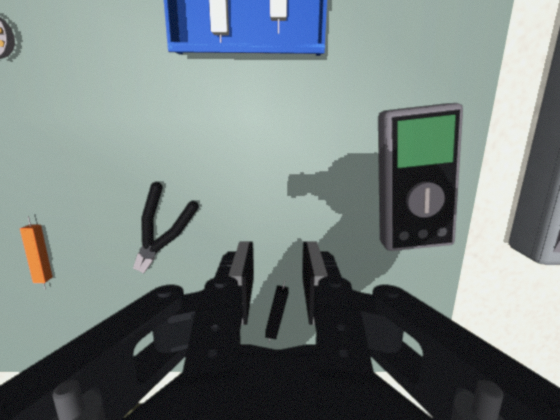

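All five parts are on the free floor of the right bins. The can stands upright and the other four lie flat, clear of each other. The gripper is clear of everything.

```bash
python3 -c "
from bench import manip; print(manip.close_job())"
```

```text
the job is handed in; nothing more can be done
None
```

I put all five parts in the bins that hold their kind and handed the job in at about 41 s of the 136 s allowed. I lowered each part to the bin floor before opening the fingers.

**Last checks:** the final top and scene pictures show the can standing upright with its terminals up. Both axial capacitors and both resistors lie flat on the free floor, none on another. The resistors lie side by side, about 55 mm apart centre to centre. The arm was clear of everything, with the wrist force near zero. I judged positions and heights from the pictures and the release poses, not from a separate measurement of each part at rest.

**What didn't go to plan:**
- **Small capacitor:** the first grasp stopped about 6 mm high and off-target because joints 5 and 6 were near their limits. I carried the part about 60 mm outward, a few mm above the mat, set it down and gripped it again lower. The second grip was a few mm off the part's centre, but it held.
- **Tool tilt:** after that the tool stayed tilted by about 0.013 rad, with no visible effect on the two parts placed afterwards (the small capacitor and the short resistor).
- **Bin positions:** the top and wrist cameras differed by 2–6 mm. I went by the wrist view, and the error is small against the free floor.

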